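# Rinse the green glass with a half press on the glass rinser

## Robot

A 6-joint arm with a two-finger parallel gripper is mounted at the origin on the work surface. World frame = base frame: x ahead of the robot, y to its left, z up, the work surface at z = 0. Lengths are in m, angles in degrees, forces in N, time in s.
With the tool pointing down it reaches from about 0.3 to 0.85 m from the base axis. Payload 5.4 kg.
Tool frame: the origin (TCP) lies at the very end of the fingers, on their centre line; the grasp point (between the pads) lies 19 mm behind it (r.pinch_z is the distance from the TCP to the grasp point, in m); z points along the fingers, y is the line along which they close (so a half turn about z gives the same grasp; the last joint's range is limited). The gripper opens to 85 mm and grips with 20 to 120 N. Pads are 22 mm wide; open, the fingers measure 114 mm over their backs; the gripper's body (76 mm by 85 mm) begins 54 mm behind the grasp point. The pads swing forward as they close: fully open they stand 13 mm farther back than shut.
Start: joints at [-82.741, 9.076, 91.501, -0, 79.423, -12.038], TCP at [0.19, -0.543, 0.231] pointing down, gripper open.
Joint ranges: [-166.64, 166.64], [-54.1, 131.32], [10.49, 154.53], [-73.88, 253.88], [9.74, 151.15], [-171.62, 171.62]. Speed limits (degrees/s): [147.25, 147.25, 180, 180, 180, 180].

## Interface

Orientations are given as a 3x3 rotation matrix whose columns are the frame's x, y, z axes.
In Python, from station import r gives the robot as it stands.
- The arm moves only by the tool apply_moves, never from a script. Its argument "deltas" is one flat list of numbers, 5 for each row, row after row: the shift along the tool's x, y, z in mm, then the turn about the tool's z in rad, then the closure, from 0 (fully open) to 1 (shut). A call has exactly 8 rows; each row is the pose to reach, as a shift and turn from the pose commanded when the call began, along the tool's axes at that moment; what a row does not reach only later rows make up. A row lasts 1/10 s, in which the tool goes at most 50 mm and 8.59 degrees, less where a joint would pass 70% of its speed; a pose out of reach is approached as far as the arm can. A call with a gripper value outside its range is refused whole. The fingers move at their own pace and stop on an object; "newtons" is the grip in N (left out, the last holds). Time passes only in rows, so rows that repeat a pose let the fingers close, or fill a call up. It gives the time, the measured TCP pose, the force, the opening and the grip force at its end, in the units of the state.
- r.get_obs(): the state, without advancing time (a new reading comes with each control period).
- r.camera(name): name is "scene" or "top"; returns a dict with "frame" (420x560x3 uint8, red, green, blue), "fovy" (degrees; the focal length in pixels is half the picture's height over the tangent of half this angle, whatever the lens; pixels are square), "cx", "cy" (the principal point, pixels), "rvec" (rotation vector, rad) and "tvec" (3), from world to camera coordinates, as OpenCV has them. Camera axes: x right, y down, z forward; pixel columns grow to the right and rows downward; lengths in m; the calibration is good to about 2 mm. A picture is of the moment at which its call begins. There is no depth.
- r.job_done(): hands the job in; it is judged then, once.
The state is a dict: "clock": time; "joints": joint angles; "joint_velocities": joint speeds; "joint_torque": joint torques, N m; "tool_pos": TCP position; "eef_rot": TCP orientation; "force": force on the tool from outside, world axes, zero at the start; "moment": the same for the moment, N m; "finger_gap": finger opening in m; "finger_force": force on a finger pad.
Only numpy, scipy, OpenCV 4.12 (cv2) and the standard library are available. Lean on these libraries where they do the work, as an engineer would, in place of code of your own. Each camera call takes 0.05 s, during which the arm holds its last target. There are 200 camera calls.

## Task

Take the green glass from the blue draining mat and, keeping it upside down, set it centred over the red nozzle of the glass rinser. Press the rinser's black spring plate down half-way with the glass, for a soft spray: never down to its stop, or it splashes the cake. Finish while still holding the glass pressed there at half-way, and leave the other glasses, the mug and the shaker where they stand.

Things in the scene. Friction and masses are not known exactly. Their poses are not given: they have to be found in the camera images.
- green_center (a point): the green glass tumbler to be rinsed, standing upside down (mouth down, closed base up) on the mat: 105 mm high, outside diameter 58 mm at the mouth (bottom) tapering to 55 mm at the closed top, wall 3 mm, hollow and open below, 0.15 to 0.27 kg. The point is on its axis, half-way up (52.5 mm above the rim it stands on); z points up along its axis
- green: the same green tumbler, origin at the centre of the rim it stands on (its mouth), z up along its axis
- star_top (a point): the black spring plate of the glass rinser: a round flat disc, 90 mm in diameter, 6 mm thick, with grey spokes, on which the glass's rim rests, and with a red nozzle standing 14 mm up from its middle (16 mm wide), which enters the glass's mouth. The point is the centre of the disc's top face, at the foot of the nozzle, 58 mm above the work surface when not pressed; it moves with the plate; z up
- star (a joint): how far the spring plate is pressed down, in m: 0 not pressed, 0.018 at its stop; half-way is 0.009. The spring pushes back with about 4 N at the start of the travel, 7.6 N half-way and 11 N at the stop, and returns the plate when let go; the glass's own weight does not move it
- rinser: the glass rinser, a steel drip tray 150 by 180 mm (x, y) and 40 mm high, fixed to the table, with the spring plate over its middle; origin at the centre of its underside. At its stop the plate's top face is level with the top of the tray's walls; unpressed it stands 18 mm above them
- mat: the blue draining mat, 200 by 400 mm and 6 mm thick, fixed; origin at the centre of its underside. Three glasses stand on it in a row along its long side (its y axis), about 130 mm apart, in any order
- amber_center (a point): an amber glass tumbler of the same shape as the green one, upside down on the mat, to be left alone; the point is half-way up
- clear_center (a point): a clear glass tumbler of the same shape, upside down on the mat, to be left alone; the point is half-way up
- mug_center (a point): a white mug, 80 mm wide and 90 mm high, at the far side of the table, to be left alone; the point is half-way up
- shaker_center (a point): a yellow shaker with a steel top, 52 mm wide and 110 mm high, at the right, to be left alone; the point is half-way up

How it is judged (in metres and radians):
On the way, in this order (a step that is already met when the one before it is completed fails the run):
1. the green glass is lifted clear of the mat (height (world z) of green_center above 0.1 m and contact force between green and mat below 0.1 N), for 0.1 s.
2. the green glass, upside down and centred on the nozzle, presses the spring plate about half-way (horizontal distance between green_center and star_top below 0.015 m and angle between green_center's own z axis and vertical below 0.12 rad and value of joint star between 0.006 and 0.012 m and contact force between green and rinser above 2 N), for 0.3 s.
At the end, for the whole second after the job is handed in: the green glass, upside down within 7 degrees and within 15 mm of the nozzle's axis, is held by the fingers and keeps the spring plate pressed 6 to 12 mm of its 18 mm, at rest, through the last second; the other glasses, mug and shaker are within 30 mm of where they stood (all of step 2 and contact force between the fingers and green above 2 N and velocity of joint star between -0.01 and 0.01 m/s and linear speed of green below 0.02 m/s and distance of each of amber_center, clear_center, mug_center, shaker_center from where it was at the start of the episode below 0.03 m); the arm keeps its last pose, push and grip.
It fails at once if the spring plate is pressed down to its stop (more than 16.5 mm) (value of joint star above 0.0165 m).
It fails at once if another glass is moved more than 30 mm or tipped (distance of any of amber_center, clear_center from where it was at the start of the episode above 0.03 m or angle between any of amber_center, clear_center's own z axis and vertical above 0.4 rad).
It fails at once if the mug or shaker is moved more than 30 mm or tipped (distance of any of mug_center, shaker_center from where it was at the start of the episode above 0.03 m or angle between any of mug_center, shaker_center's own z axis and vertical above 0.4 rad).
It also fails if it takes over 42 s, if anything falls off the work surface, if the arm or the gripper's body presses on something with over 40 N, if the wrist force passes 120 N, or if a joint passes its speed limit or range.

## Working session

There is one attempt and no reset: what is moved stays moved. The work goes in short steps, Python scripts to look and compute and a tool call to move; the robot and the scene stay as the last step left them, time stands still between calls to the robot, and variables do not carry over. Pictures are saved under pics/ and viewed, at most 10 in all, crops included, and the job is handed in when it is done.

Besides the shell and the picture viewer there is one more tool, called after ">>>" as name(argument=value, ...), one argument or row to a line, values as JSON. apply_moves: Moves the arm, as the interface text tells. Its arguments: {"type":"object","properties":{"deltas":{"type":"array"},"newtons":{"type":"number"}},"required":["deltas"]}

```bash
mkdir -p pics
python3 - <<'E'
from station import r
import cv2,pickle
d={}
for n in("scene","top"):
    c=r.camera(n);d[n]=c
    cv2.imwrite(f"pics/{n}0.png",c["frame"][:,:,::-1])
    print(n,c["fovy"],c["cx"],c["cy"],c["rvec"],c["tvec"])
pickle.dump(d,open("c0.pkl","wb"))
o=r.get_obs();print(o);print(r.pinch_z)
E
```

```text
scene 46.20098970620742 282.3127876925887 214.8766206188988 [ 1.75945683  1.55014198 -0.77429183] [-0.00781174 -0.30604188  1.84482272]
top 52.5840054898794 281.12674305775863 217.46758224177037 [ 2.11393523 -2.17830195  0.13232768] [-0.04437877  0.59931368  1.17622199]
{'clock': 0.1, 'joints': array([-8.27397608e+01,  9.10980471e+00,  9.15647913e+01, -6.40701346e-04,
        7.94222074e+01, -1.20392298e+01]), 'joint_velocities': array([ 0.01001145, -0.08476915, -0.08711717, -0.01015571,  0.0788306 ,
       -0.05246805]), 'joint_torque': array([ 3.97411677e-04, -3.96989179e+01, -3.32338393e+01, -1.88901577e-04,
        4.12259848e-03, -7.11925793e-06]), 'tool_pos': array([ 0.18993526, -0.5421572 ,  0.2304093 ]), 'eef_rot': array([[ 9.43803372e-01,  3.30507406e-01, -2.24421473e-04],
       [ 3.30507306e-01, -9.43801948e-01,  1.67460129e-03],
       [ 3.41658706e-04, -1.65466728e-03, -9.99998573e-01]]), 'force': array([ 1.05027754, -0.02364561, -0.08393872]), 'moment': array([ 0.03171778,  0.01061559, -0.00801975]), 'finger_force': 0.0, 'finger_gap': 0.08524200823201805}
0.0187
```

View pics/scene0.png

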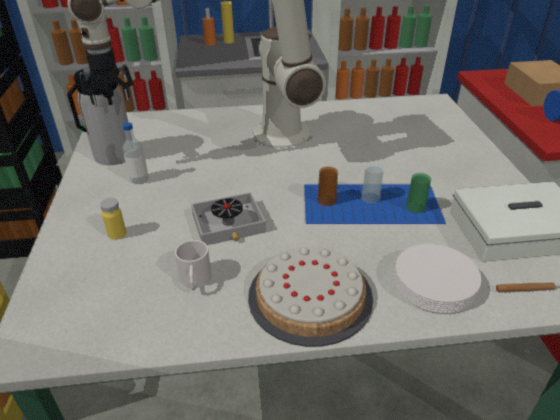

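View pics/top0.png

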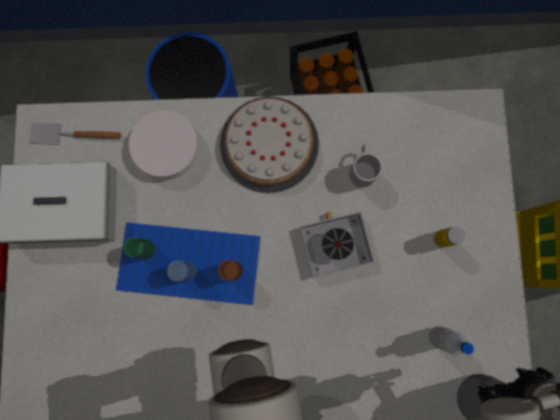

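The green glass stands at the +y end of the mat (top ≈(140,248), scene ≈(419,193)). The rinser's nozzle is at top ≈(338,244), scene ≈(228,207). I'll enlarge both.

Run:
```python
import cv2,pickle,numpy as np
d=pickle.load(open("c0.pkl","rb"))
def crop(n,x,y,w=64,s=6):
    f=d[n]["frame"][y-w//2:y+w//2,x-w//2:x+w//2,::-1]
    return cv2.resize(f,None,fx=s,fy=s,interpolation=cv2.INTER_CUBIC)
a=[crop("top",144,250),crop("top",338,244)];b=[crop("scene",419,193),crop("scene",228,212)]
im=np.vstack([np.hstack(a),np.hstack(b)]);im=cv2.resize(im,(600,600));cv2.imwrite("pics/crop.png",np.clip(im*1.4,0,255))
```

```text
[ WARN:0@0.052] global loadsave.cpp:1063 imwrite_ Unsupported depth image for selected encoder is fallbacked to CV_8U.
```

View pics/crop.png

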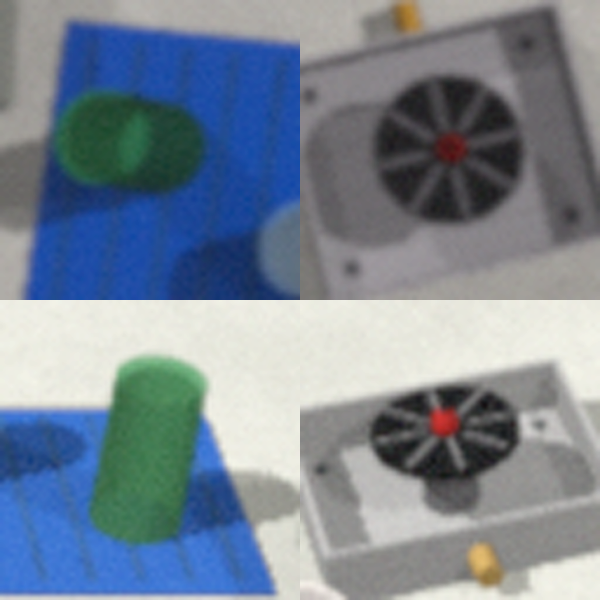

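```bash
cat > h.py <<'E'
import numpy as np,cv2
def K(c):
    f=210/np.tan(np.radians(c["fovy"]/2)); return f
def ray(c,u,v,z):
    R=cv2.Rodrigues(np.array(c["rvec"]))[0];f=K(c);C=-R.T@np.array(c["tvec"])
    d=R.T@np.array([(u-c["cx"])/f,(v-c["cy"])/f,1]);return (C+d*(z-C[2])/d[2])[:2]
def proj(c,p):
    R=cv2.Rodrigues(np.array(c["rvec"]))[0];q=R@np.array(p)+c["tvec"];return q[:2]/q[2]*K(c)+[c["cx"],c["cy"]]
E
python3 - <<'E'
import pickle,numpy as np
from h import *
d=pickle.load(open("c0.pkl","rb"));s=300/64
P=lambda n,x,y,u,v,z:ray(d[n],x-32+u/s-.5,y-32+v/s-.5,z).round(4)
print("green top",P("top",144,250,101,138,.111),P("scene",419,193,160,80,.111),"base",P("scene",419,193,135,217,.006), P("top",144,250,157,145,.006))
print("plate",P("top",338,244,450-300,149,.058),P("scene",228,212,145,130,.058),"nozzle",P("top",338,244,152,148,.07),P("scene",228,212,145,122,.07))
print("rad",P("top",144,250,54,138,.111),P("top",144,250,148,138,.111),P("top",338,244,75,149,.058),P("top",338,244,225,149,.058))
for n,a in(("amber",(230,270)),("clear",(180,270)),):print(n,ray(d["top"],*a,.111))
print("mat corners top",[ray(d["top"],*a,.006).round(3) for a in((126,224),(260,235),(117,291),(252,304))])
print("shaker",ray(d["top"],454,236,.11),"mug",ray(d["top"],367,168,.09))
E
```

```text
green top [0.5207 0.3361] [0.5244 0.339 ] base [0.5219 0.3412] [0.5232 0.3389]
plate [ 0.5177 -0.2177] [ 0.521  -0.2136] nozzle [ 0.5174 -0.2174] [ 0.5294 -0.213 ]
rad [0.5215 0.3631] [0.5199 0.3091] [ 0.5191 -0.1731] [ 0.5164 -0.2622]
amber [0.45170603 0.07666874]
clear [0.45559646 0.20969682]
mat corners top [array([0.597, 0.396]), array([0.552, 0.001]), array([0.403, 0.418]), array([0.355, 0.029])]
shaker [ 0.52417434 -0.52206049] mug [ 0.72222579 -0.30538609]
```

Run:
```python
import pickle
from h import *
d=pickle.load(open("c0.pkl","rb"))
print("bottle base",ray(d["top"],438,337,.01),ray(d["scene"],138,178,.0))
for z in(.1,.15,.2,.25):print(z,ray(d["top"],467,348,z),ray(d["scene"],128,127,z))
```

```text
bottle base [ 0.24914788 -0.49309468] [ 0.24225583 -0.49679754]
0.1 [ 0.23289081 -0.53526952] [ 0.07232464 -0.53019463]
0.15 [ 0.24168339 -0.51512352] [ 0.17325475 -0.50817479]
0.2 [ 0.25047597 -0.49497752] [ 0.27418487 -0.48615496]
0.25 [ 0.25926856 -0.47483151] [ 0.37511498 -0.46413512]
```

>>> apply_moves(
  deltas=[0,0,-30,0,0,0,0,-60,0,0,15,-18,-80,0,0,40,-48,-80,0,0,70,-84,-80,0,0,100,-119,-80,0,0,130,-155,-80,0,0,160,-191,-80,0,0],
)

```text
clock: 0.9
tool_pos: [0.2781, -0.3076, 0.3108]
eef_rot: [[0.944, 0.33, -0.0], [0.33, -0.944, 0.001], [0.0, -0.001, -1.0]]
force: [0.8, -0.2, 0.4]
finger_gap: 0.0854
finger_force: 0.0
```

>>> apply_moves(
  deltas=[30,-36,0,0,0,60,-72,0,0,0,90,-107,0,0,0,120,-143,0,0,0,150,-179,0,0,0,180,-215,0,0,0,210,-251,0,0,0,240,-287,0,0,0],
)

```text
clock: 1.7
tool_pos: [0.4097, 0.0427, 0.3111]
eef_rot: [[0.944, 0.331, 0.0], [0.331, -0.944, -0.0], [0.0, 0.0, -1.0]]
force: [0.5, -0.4, -0.9]
finger_gap: 0.0854
finger_force: 0.0
```

>>> apply_moves(
  deltas=[30,-36,10,0,0,60,-72,20,0,0,90,-107,40,0,0,120,-143,60,0,0,150,-179,80,0,0,180,-214,100,0,0,204,-242,120,0,0,204,-242,130,0,0],
)

```text
clock: 2.5
tool_pos: [0.521, 0.3395, 0.1769]
eef_rot: [[0.943, 0.334, -0.005], [0.334, -0.943, -0.001], [-0.005, -0.001, -1.0]]
force: [-1.1, -1.2, -0.3]
finger_gap: 0.0856
finger_force: 0.0
```

Run:
```python
from station import r
import cv2,numpy as np
from h import *
o=r.get_obs();print(o["tool_pos"])
a=[]
for n in("top","scene"):
    c=r.camera(n);u,v=proj(c,[.522,.338,.11]);u=int(u);v=int(v);w=50
    print(n,u,v,proj(c,o["tool_pos"]))
    x=max(u-w,0);y=max(v-w,0);a.append(cv2.resize(c["frame"][y:y+2*w,x:x+2*w,::-1],(400,400),interpolation=cv2.INTER_CUBIC))
cv2.imwrite("pics/ap.png",cv2.convertScaleAbs(np.hstack(a),alpha=1.4))
```

```text
[0.52095736 0.33950463 0.17691275]
top 132 246 [122.3492211  245.16303959]
scene 419 177 [424.29628712 156.79578787]
```

View pics/ap.png

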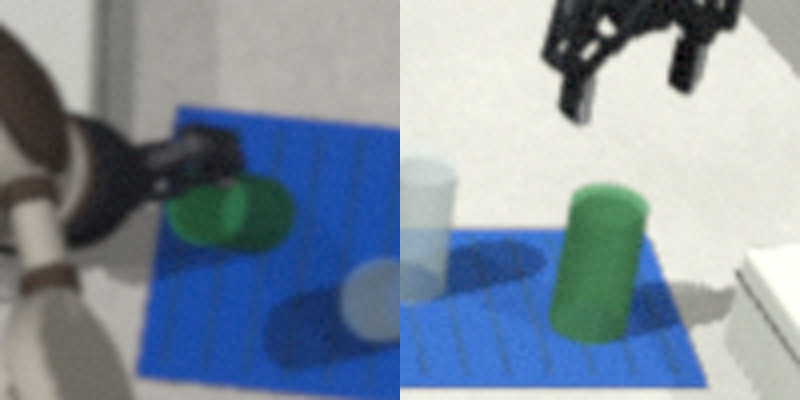

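>>> apply_moves(
  deltas=[0,0,20,0,0,0,0,45,0,0,0,0,70,0,0,0,0,90,0,0,0,0,105,0,0,0,0,115,0,0,0,0,115,0,0,0,0,115,0,0],
)

```text
clock: 3.4
tool_pos: [0.5228, 0.3365, 0.0674]
eef_rot: [[0.944, 0.33, 0.001], [0.33, -0.944, 0.001], [0.002, -0.0, -1.0]]
force: [-0.4, -1.1, -0.1]
finger_gap: 0.0852
finger_force: 0.0
```

>>> apply_moves(
  deltas=[0,0,0,0,0.2,0,0,0,0,0.3,0,0,0,0,0.4,0,0,0,0,0.5,0,0,0,0,0.6,0,0,0,0,0.8,0,0,0,0,0.8,0,0,0,0,0.8],
  newtons=35,
)

```text
clock: 4.2
tool_pos: [0.5227, 0.3369, 0.0674]
eef_rot: [[0.944, 0.331, 0.001], [0.331, -0.944, 0.001], [0.002, -0.0, -1.0]]
force: [-1.7, 0.6, 5.7]
finger_gap: 0.0541
finger_force: 37.1
```

>>> apply_moves(
  deltas=[0,0,-5,0,0.8,0,0,-15,0,0.8,0,0,-35,0,0.8,0,0,-65,0,0.8,0,0,-100,0,0.8,0,0,-135,0,0.8,0,0,-160,0,0.8,0,0,-170,0,0.8],
  newtons=45,
)

```text
clock: 5.0
tool_pos: [0.5234, 0.3369, 0.2401]
eef_rot: [[0.944, 0.33, 0.005], [0.33, -0.944, 0.002], [0.005, -0.0, -1.0]]
force: [0.1, 0.4, -1.3]
finger_gap: 0.0534
finger_force: 47.8
```

Run:
```python
from station import r
import cv2,numpy as np
from h import *
o=r.get_obs();print(o["tool_pos"],o["force"],o["finger_gap"],o["finger_force"])
c=r.camera("scene");u,v=proj(c,o["tool_pos"]).astype(int);w=60;print(u,v)
cv2.imwrite("pics/lift.png",cv2.resize(c["frame"][v-w:v+w,u-w:u+w,::-1],(600,600),interpolation=cv2.INTER_CUBIC))
p=o["tool_pos"];R=o["eef_rot"];print(R.T@(np.array([.519,-.216,p[2]])-p)*1000)
```

```text
[0.52335027 0.33691428 0.24006724] [ 0.06375197  0.36918004 -1.32397876] 0.05343088259498994 47.7531330473721
427 136
[-186.83983419  520.40642895   -1.07098348]
```

View pics/lift.png

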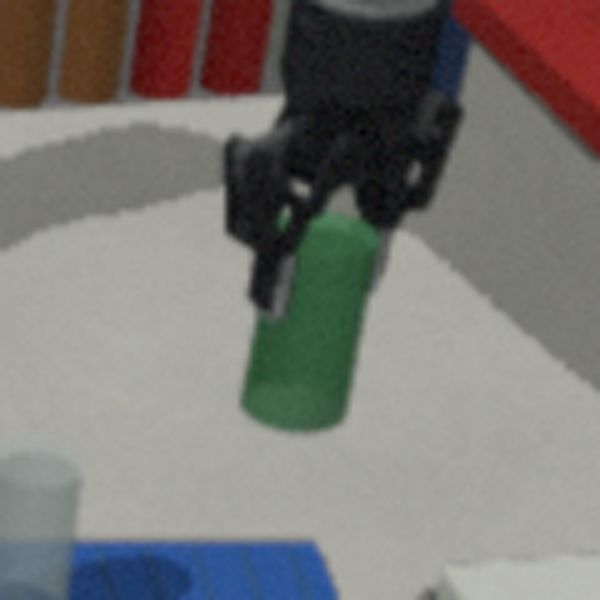

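Run:
```python
import pickle
from h import *
c=pickle.load(open("c0.pkl","rb"))["scene"]
for z in(.179,.284):
  p=proj(c,[.523,.337,z]);print(p,(p-[367,76])*5)
```

```text
[423.80433625 156.57951625] [284.02168125 402.89758125]
[430.498652  121.8864717] [317.49325999 229.43235849]
```

>>> apply_moves(
  deltas=[-5,14,-2,0,0.8,-15,42,-5,0,0.8,-30,84,-10,0,0.8,-45,125,-10,0,0.8,-60,167,-10,0,0.8,-75,209,-10,0,0.8,-90,250,-10,0,0.8,-105,292,-10,0,0.8],
)

```text
clock: 5.85
tool_pos: [0.5175, 0.024, 0.2438]
eef_rot: [[0.944, 0.33, -0.004], [0.33, -0.944, 0.0], [-0.004, -0.002, -1.0]]
force: [0.2, -1.0, -2.2]
finger_gap: 0.0536
finger_force: 47.9
```

>>> apply_moves(
  deltas=[-15,42,0,0,0.8,-30,84,0,0,0.8,-45,125,0,0,0.8,-60,166,0,0,0.8,-72,200,10,0,0.8,-79,220,25,0,0.8,-82,228,45,0,0.8,-82,228,55,0,0.8],
)

```text
clock: 6.65
tool_pos: [0.5146, -0.2166, 0.1871]
eef_rot: [[0.945, 0.328, -0.006], [0.328, -0.945, 0.004], [-0.005, -0.005, -1.0]]
force: [0.4, 0.2, -2.5]
finger_gap: 0.0534
finger_force: 47.9
```

>>> apply_moves(
  deltas=[0,0,10,0,0.8,0,0,20,0,0.8,0,0,25,0,0.8,0,0,30,0,0.8,0,0,30,0,0.8,0,0,30,0,0.8,0,0,30,0,0.8,0,0,30,0,0.8],
)

```text
clock: 7.45
tool_pos: [0.5177, -0.2163, 0.1618]
eef_rot: [[0.944, 0.331, 0.001], [0.331, -0.944, -0.001], [0.001, 0.001, -1.0]]
force: [1.5, -0.6, -1.6]
finger_gap: 0.0537
finger_force: 47.9
```

Run:
```python
from station import r
import cv2,numpy as np
from h import *
o=r.get_obs();p=o["tool_pos"];print(p,o["force"])
a=[]
for n in("top","scene"):
    c=r.camera(n);z=p[2]-.0614
    u,v=proj(c,[p[0],p[1],z]).astype(int);w=40;print(n,u,v,(proj(c,[p[0],p[1],z])-[u-w,v-w]+.5)*5,"plate",(proj(c,[.519,-.216,.058])-[u-w,v-w]+.5)*5)
    a.append(cv2.resize(c["frame"][v-w:v+w,u-w:u+w,::-1],(400,400),interpolation=cv2.INTER_CUBIC))
cv2.imwrite("pics/over.png",cv2.convertScaleAbs(np.hstack(a),alpha=1.3))
```

```text
[ 0.51774535 -0.21627511  0.16182961] [ 1.52889611 -0.63095951 -1.6215616 ]
top 338 242 [206.72670527 203.16986799] plate [196.92543209 206.75727393]
scene 224 194 [203.74794315 203.65257552] plate [210.28182857 266.94531077]
```

View pics/over.png

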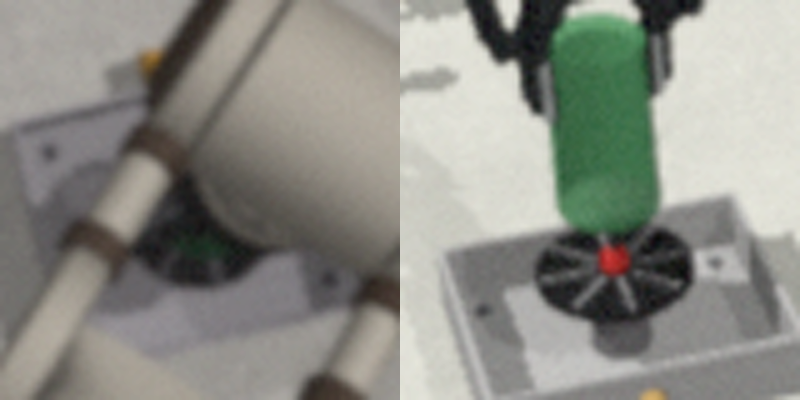

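>>> apply_moves(
  deltas=[1,0,6,0,0.8,1,0,12,0,0.8,1,0,18,0,0.8,1,0,24,0,0.8,1,0,29,0,0.8,1,0,33,0,0.8,1,0,35,0,0.8,1,0,35,0,0.8],
)

```text
clock: 8.35
tool_pos: [0.5183, -0.2157, 0.126]
eef_rot: [[0.944, 0.33, -0.0], [0.33, -0.944, 0.0], [-0.0, -0.0, -1.0]]
force: [-0.1, -0.2, -2.1]
finger_gap: 0.0535
finger_force: 47.9
```

>>> apply_moves(
  deltas=[0,0,1,0,0.8,0,0,2,0,0.8,0,0,3,0,0.8,0,0,4,0,0.8,0,0,5,0,0.8,0,0,6,0,0.8,0,0,6,0,0.8,0,0,6,0,0.8],
)

```text
clock: 9.15
tool_pos: [0.5184, -0.2158, 0.1203]
eef_rot: [[0.944, 0.33, -0.0], [0.33, -0.944, 0.0], [-0.0, -0.0, -1.0]]
force: [0.1, 0.1, -1.8]
finger_gap: 0.0535
finger_force: 47.9
```

Not touching yet, as predicted (contact expected at 0.1194). Next, a small step down to find contact.

>>> apply_moves(
  deltas=[0,0,1,0,0.8,0,0,1,0,0.8,0,0,2,0,0.8,0,0,2,0,0.8,0,0,3,0,0.8,0,0,3,0,0.8,0,0,3,0,0.8,0,0,3,0,0.8],
)

```text
clock: 9.95
tool_pos: [0.5186, -0.2159, 0.1175]
eef_rot: [[0.944, 0.33, 0.0], [0.33, -0.944, -0.0], [0.0, 0.0, -1.0]]
force: [-0.8, 0.6, 2.4]
finger_gap: 0.0536
finger_force: 48.4
```

>>> apply_moves(
  deltas=[0,0,1,0,0.8,0,0,2,0,0.8,0,0,3,0,0.8,0,0,4,0,0.8,0,0,5,0,0.8,0,0,6,0,0.8,0,0,7,0,0.8,0,0,7,0,0.8],
)

```text
clock: 10.75
tool_pos: [0.5186, -0.2159, 0.1104]
eef_rot: [[0.944, 0.33, 0.0], [0.33, -0.944, -0.0], [0.0, 0.0, -1.0]]
force: [-1.4, 0.9, 5.0]
finger_gap: 0.0536
finger_force: 48.7
```

Run:
```python
from station import r
import cv2,numpy as np
from h import *
o=r.get_obs();p=o["tool_pos"];print(p)
F=[]
for i in range(8):
    c=r.camera("scene");F.append(r.get_obs()["force"][2])
print(np.mean(F),np.std(F),r.get_obs()["tool_pos"])
u,v=proj(c,[.519,-.216,.058]).astype(int);w=40;q=lambda P:((proj(c,P)-[u-w,v-w]+.5)*7.5).round()
for z in (.058,.049,.04):print(z,q([.519,-.216,z]))
cv2.imwrite("pics/press.png",cv2.resize(c["frame"][v-w:v+w,u-w:u+w,::-1],(600,600),interpolation=cv2.INTER_CUBIC))
```

```text
[ 0.51857635 -0.21590123  0.11044725]
5.428921910406078 0.557945302725091 [ 0.5186267  -0.21591493  0.11062238]
0.058 [308. 310.]
0.049 [310. 330.]
0.04 [312. 349.]
```

View pics/press.png

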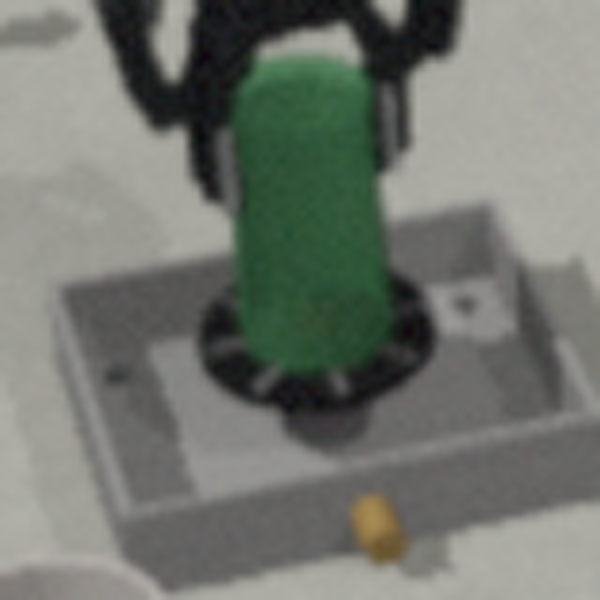

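The picture shows the glass upright and centred: rim centre ≈(316), plate centre ≈(318,335), against an expected height row of about 336 for half-way. The spring force of about 7.3 N and the TCP travel of about 8.8 mm agree with that, so I'm handing in.

```bash
python3 -c "
from station import r
print(r.job_done())"
```

```text
the job is handed in; nothing more can be done
None
```

I handed the job in with the green glass still gripped upside down over the nozzle, centred to about 1 mm, pressing the plate about 8–9 mm of its 18 mm; the other glasses, mug and shaker were kept clear of throughout but not re-measured, and no verdict came back.

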